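# Seat the roller and snap the toggle clamp shut

### The job

Get the steel roller ready for measuring: with closed fingers, push it along its V-block until its end rests against the blue stop, then push the clamp's red handle away from the V-block, over its dead point, until it snaps down and stays locked with the pad pressing on the roller. Only push with the fingers: do not lift the roller out of the V, and leave everything else on the bench where it stands.

Things in the scene. Friction and masses are not known exactly. Their poses are not given: they have to be found in the camera images.
- fixture: Fixture fixed to the bench: black granite plate 360 x 170 x 12 mm: steel V-block, blue stop and toggle clamp along its x axis. Origin on the bench, below the middle of the stop's working face; +x runs along the V towards stop and clamp (60 to 120 degrees from world x), z up. Plate x -190 to 170 mm; V-block x -165 to 0, 76 wide, top edges 45 high; clamp cheeks x 12 to 70, 40 wide, 115 high.
- stop_face (a point): Middle of the working face of the blue stop plate (12 mm thick, 56 wide, top 75 mm above the bench): fixture x = 0, y = 0, 58 mm above the bench, on the roller's axis line. The roller's end must come against this face.
- roller: Ground steel roller, diameter 44 mm, length 70 mm, about 0.5 kg, lying in the V. Origin at its centre, 58 mm above the bench (top at 80 mm); its x axis is its length, along the V. It starts 20 to 50 mm short of the stop; seated, its centre is 35 mm before the stop face. It slides under a push of some 3 to 7 N on the end away from the stop, and may roll on its axis.
- clamp_arm: Steel clamp arm, 66 mm long, 14 wide, black sprung rubber pad under its free end. Origin on its pivot: fixture x = 30 mm, 98 mm above the bench. Open, it points up at 60 degrees over the V (tip near fixture x = 0, at most 160 mm high). Linked to the red handle, it comes down level as the handle goes down; the pad then presses on the roller's top at fixture x = -28 mm.
- handle_pivot (a point): Pivot of the red handle: fixture x = 50 mm, y = 0, 105 mm above the bench. The handle swings in the fixture's x-z plane.
- handle_top (a point): Free end of the red handle, 116 mm from its pivot. The red grip, 26 mm wide, 15 mm thick, covers the outer 68 mm. Open, the end is 219 mm above the bench, leaning 10 degrees from upright towards the V; locked, it points away from the V, 76 degrees from upright, end 133 mm high.
- clamp_handle (a joint): Angle of the red handle, rad: 0 = open (leaning 0.175 rad towards the V), 1.5 = locked (down, away from the V). A spring holds it open with about 0.67 N m (some 8 N at the grip); the resistance shrinks to nothing at the dead point, 0.95, and beyond it the handle snaps on by itself to 1.5 and stays there.
- plug: Brass setting plug standing on the fixture's base plate beside the V (12 mm above the bench), 26 mm diameter, 34 mm high; origin at its foot. Bystander, loose.
- magnet_block: Dark steel magnetic base block with orange switch face, 60 x 50 x 55 mm; origin under its centre. Bystander, loose.
- spare_roller: Second steel roller, stepped, standing upright, 44 mm diameter, 70 mm high; origin at its foot. Bystander, loose.
- ring_gauge: Steel ring gauge lying flat, 70 mm outside, 36 mm bore, 20 mm high; origin under its centre. Bystander, loose.
- oil_bottle: Yellow oil bottle with red cap, 48 mm diameter, 110 mm high; origin at its foot. Bystander, loose.
- gauge_case: Closed wooden case, 100 x 70 x 30 mm; origin under its centre. Bystander, loose.
Things that resemble listed ones, but are neither listed nor needed, are in the scene too. Leave any green or pink look-alike of the roller alone.

How it is judged:
By the outcome, as a careful person would: the job done as asked, in the order asked, and still so for the second after the job is handed in, with the robot touching nothing.
It also fails if it takes over 42 s, if anything falls off the work surface, if the arm or the gripper's body presses on something with over 40 N, if the wrist force passes 120 N, or if a joint passes its speed limit or range.

### The arm

A 6-joint arm with a two-finger parallel gripper is mounted at the origin on the work surface. World frame = base frame: x ahead of the robot, y to its left, z up, the work surface at z = 0. Lengths are in m, angles in rad, forces in N, time in s.
With the tool pointing down it reaches from about 0.275 to 0.725 m from the base axis. Payload 15.9 kg.
Tool frame: the origin (TCP) lies midway between the tips of the shut fingers; the grasp point (between the pads) lies 19 mm behind it (ctrl.grasp_offset is the distance from the TCP to the grasp point, in m); z points along the fingers, y is the direction in which the jaws open and shut (so a half turn about z gives the same grasp; the last joint's range is limited). The gripper opens to 85 mm and grips with 20 to 120 N. Pads are 22 mm wide; open, the fingers measure 114 mm over their backs; the gripper's body (76 mm by 85 mm) begins 54 mm behind the grasp point. The pads swing forward as they close: fully open they stand 13 mm farther back than shut.
Start: joints at [1.241, 0.213, -0.034, 1.323, 0, 1.571], TCP at [0.162, 0.473, 0.231] pointing down, gripper open.
Joint ranges: [-2.98, 2.98], [-0.74, 1.72], [-1.14, 1.35], [-2.1, 2.04], [-1.57, 1.44], [-3.14, 3.14]. Speed limits (rad/s): [1.89, 1.89, 2.39, 2.57, 3.14, 3.14].

### API

Orientations are given as [roll, pitch, yaw] about the fixed x, y, z axes, in that order (R = Rz(yaw) Ry(pitch) Rx(roll)).
In Python, from station import ctrl gives the robot as it stands.
- The arm moves only by the shell command python3 -m jog 'ROWS' [FORCE]. ROWS is JSON, a list of rows, each an object with "angular": the turn, a rotation vector about the world's x, y, z in rad, a list of three; "slide": the shift along the world's x, y, z in mm, a list of three; "fingers": the closure, from 0 (fully open) to 1 (shut). A call has 1 to 20 rows; each row is the pose to reach, as a shift and turn from the pose commanded when the call began; what a row does not reach only later rows make up. A row lasts 1/8 s, in which the tool goes at most 62.5 mm and 10.7 degrees, less where a joint would pass 70% of its speed; a pose out of reach is approached as far as the arm can. A call with a gripper value outside its range is refused whole. The fingers move at their own pace and stop on an object; FORCE is the grip in N (left out, the last holds). Time passes only in rows, so rows that repeat a pose let the fingers close. It gives the time, the measured TCP pose, the force and the opening at its end, in the units of the state.
- ctrl.get_state(): the state, without advancing time (a new reading comes with each control period).
- ctrl.grab_frame(name): name is "side" or "top"; returns the picture (384x512x3 uint8, red, green, blue); there is no depth.
- ctrl.camera_info(name): a dict with "vertical_fov" (degrees; the focal length in pixels is half the picture's height over the tangent of half this angle, whatever the lens; pixels are square), "cx", "cy" (the principal point, pixels), "world_from_camera" (4x4, takes a point from camera to world coordinates). Camera axes: x right, y down, z forward; pixel columns grow to the right and rows downward; lengths in m; the calibration is good to about 2 mm. A picture is of the moment at which its call begins. camera_info takes no time and is no camera call.
- ctrl.close_job(): hands the job in, once; it reports no verdict.
Trained networks look in the newest picture that a camera, given by its name, has taken for a name from the list of things; names that differ only in an ending like _2 or _b are one class to them, and where a whole thing is asked for, a point or a joint stands for the part that bears it (a point fixed in the world has none). Each returns a list of dicts, best first, with "confidence" (0 to 1); they miss things now and then, are a little off and sometimes report something else, mostly with a low value. They report only what shows in the picture. A call takes as long as a camera call. They do not tell look-alikes from the thing itself.
- ctrl.masks_of(camera, thing): "mask" (384x512 bool, what is visible of it) and "rect" ([left, top, width, height] in pixels, round what is visible of it).
The state is a dict: "clock": time; "joint_positions": joint angles; "qvel": joint speeds; "joint_efforts": joint torques, N m; "ee_pos": TCP position; "tcp_rot": TCP orientation; "force": force on the tool from outside, world axes, zero at the start; "moment": the same for the moment, N m; "grip_width": finger opening in m.
Only numpy, scipy, OpenCV 4.12 (cv2) and the standard library are available. Lean on these libraries where they do the work, as an engineer would, in place of code of your own. Each camera call takes 0.05 s, during which the arm holds its last target. There are 200 camera calls.

## Working session

There is one attempt and no reset: what is moved stays moved. The work goes in short steps, Python scripts to look and compute and a shell command to move; the robot and the scene stay as the last step left them, time stands still between calls to the robot, and variables do not carry over. Pictures are saved under pics/ and viewed, about 8 in all and at most 12, crops included, and the job is handed in when it is done.

```bash
mkdir -p pics; python3 - <<'E'
from station import ctrl
import cv2,numpy as np
s=ctrl.get_state(); print(s)
for n in("side","top"):
    f=ctrl.grab_frame(n); cv2.imwrite(f"pics/{n}0.png",cv2.cvtColor(f,cv2.COLOR_RGB2BGR))
    print(n,ctrl.camera_info(n))
    for t in("fixture","stop_face","roller","clamp_arm","handle_top","plug"):
        for d in ctrl.masks_of(n,t)[:3]:
            ys,xs=np.nonzero(d["mask"]); print(n,t,round(d["confidence"],2),d["rect"],xs.mean().round(1),ys.mean().round(1))
E
```

```text
{'clock': 0.0, 'joint_positions': array([ 1.24099480e+00,  2.13334011e-01, -3.50435108e-02,  1.32350854e+00,
       -2.52818862e-05,  1.57081125e+00]), 'qvel': array([-0.00037467, -0.00010064,  0.00027411,  0.00173762, -0.00104446,
       -0.00066671]), 'joint_efforts': array([ 1.77648708e-04, -6.86151338e+01,  4.87123239e+01,  1.73918152e-02,
       -6.63019046e-05, -2.28625618e-05]), 'ee_pos': array([0.16182587, 0.47273139, 0.23083342]), 'tcp_rot': array([-3.14050292e+00,  2.52981342e-05,  2.81177623e+00]), 'force': array([0.10555094, 0.41213684, 0.79855525]), 'moment': array([ 0.05359803,  0.00853965, -0.04475561]), 'grip_width': 0.08533706688824946}
side {'vertical_fov': 53.97971814353148, 'cx': 255.83262123473747, 'cy': 189.79568587225685, 'world_from_camera': array([[ 0.80212544, -0.38719026,  0.45461905, -0.06051146],
       [-0.5970642 , -0.50669364,  0.6219131 , -0.82049829],
       [-0.01044611, -0.77028908, -0.6376093 ,  0.98004871],
       [ 0.        ,  0.        ,  0.        ,  1.        ]])}
side fixture 0.71 [264.1, 297.3, 22.8, 25.9] 273.9 310.7
side fixture 0.57 [22
[... 427 characters left out ...]
amera': array([[ 0.00517271, -0.99527653,  0.09694261,  0.41054674],
       [-0.99978538, -0.0070921 , -0.01946509, -0.01152522],
       [ 0.02006068, -0.09682111, -0.99509961,  1.29443988],
       [ 0.        ,  0.        ,  0.        ,  1.        ]])}
top fixture 0.72 [188.8, 139.9, 120.5, 79.6] 246.6 177.6
top stop_face 0.74 [186.9, 141.1, 122.5, 73.7] 246.1 177.5
top roller 0.8 [261.6, 173.4, 23.0, 15.4] 272.4 181.0
top roller 0.8 [324.4, 170.3, 24.7, 15.5] 335.4 177.5
top roller 0.78 [259.5, 236.9, 23.9, 24.4] 270.3 247.4
top clamp_arm 0.63 [231.6, 168.0, 22.4, 5.1] 243.0 170.7
top handle_top 0.31 [187.7, 137.8, 122.2, 84.3] 246.6 177.4
top plug 0.41 [278.0, 161.2, 3.9, 8.5] 279.8 164.6
```

View pics/side0.png

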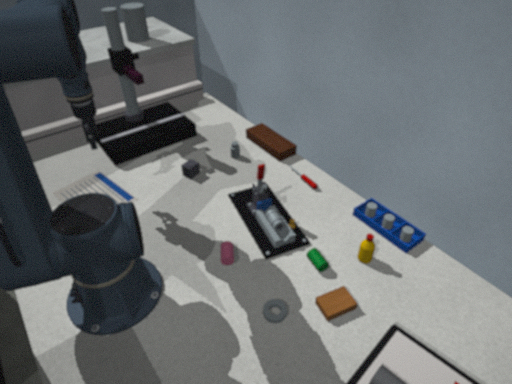

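View pics/top0.png

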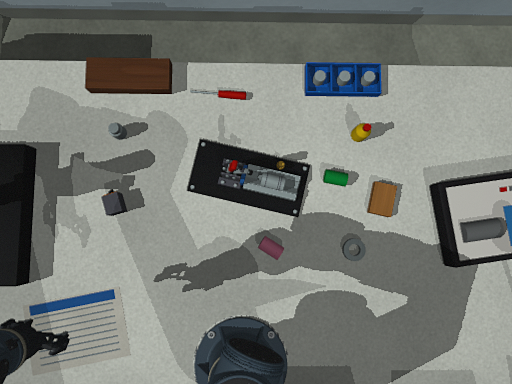

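Side view: the fixture is at about (268,218), with its handle near (260,173). Top view: the plate is centred near (249,177), with the clamp on the left and the V on the right. Candidates for the roller in the top view:
- **Steel in the V, (272,181):** this is the one I choose.
- **Green, (336,177), and pink, (270,247):** look-alikes.
- **Grey, standing, (118,130):** the spare roller.
- **Cylinders in the blue rack, (345,77), and the tray roller, (483,230):** distractors.

Next I'll check that choice in a close crop and fit the plate.

```bash
cat > h.py <<'E'
from station import ctrl
import cv2,numpy as np
def cam(n):
    i=ctrl.camera_info(n); f=192/np.tan(np.radians(i["vertical_fov"]/2)); return i,f,np.array(i["world_from_camera"])
def w(n,px,z):
    i,f,T=cam(n); px=np.atleast_2d(px).astype(float)
    d=np.c_[(px[:,0]-i["cx"])/f,(px[:,1]-i["cy"])/f,np.ones(len(px))]@T[:3,:3].T
    return T[:3,3]+d*((z-T[2,3])/d[:,2])[:,None]
def p(n,X):
    i,f,T=cam(n); c=(np.atleast_2d(X)-T[:3,3])@T[:3,:3]
    return c[:,:2]/c[:,2:]*f+[i["cx"],i["cy"]]
def fx(o,a,P):
    P=np.atleast_2d(P); c,s=np.cos(a),np.sin(a)
    return np.c_[o[0]+c*P[:,0]-s*P[:,1],o[1]+s*P[:,0]+c*P[:,1],P[:,2]]
E
python3 - <<'E'
from h import *
from scipy.optimize import least_squares
m=None
for d in ctrl.masks_of("top","fixture")[:1]: m=d["mask"].astype(np.uint8)
c=max(cv2.findContours(m,cv2.RETR_EXTERNAL,cv2.CHAIN_APPROX_NONE)[0],key=cv2.contourArea)
b=cv2.boxPoints(cv2.minAreaRect(c)); print(b)
W=w("top",b,.012)[:,:2]; r=cv2.minAreaRect((W*1000).astype(np.float32)); print(W,r)
W2=(w("top",c[:,0],.012)[:,:2]*1000).astype(np.float32); r=cv2.minAreaRect(W2);print(r)
o=np.array(r[0])/1000; ang=np.radians(r[2]); a=[x for x in(ang,ang+np.pi/2,ang-np.pi/2) if 1<x<2.15][0]
u=np.array([np.cos(a),np.sin(a)]); o=o+.01*u; print("origin",o,"yaw",np.degrees(a))
for n,R in(("top",(170,120,330,230)),("side",(220,150,320,270))):
    im=cv2.cvtColor(ctrl.grab_frame(n),cv2.COLOR_RGB2BGR)[R[1]:R[3],R[0]:R[2]]; k=5
    im=cv2.resize(im,None,fx=k,fy=k,interpolation=cv2.INTER_CUBIC)
    P=fx(o,a,[[-.19,-.085,.012],[.17,-.085,.012],[.17,.085,.012],[-.19,.085,.012]])
    Q=fx(o,a,[[0,-.028,.075],[0,.028,.075],[-.165,-.038,.045],[-.165,.038,.045],[.03,0,.219],[0,0,.058]])
    cv2.polylines(im,[np.int32((p(n,P)-R[:2]+.5)*k)],True,(0,255,0))
    for q in p(n,Q): cv2.circle(im,tuple(int(v) for v in (q-R[:2]+.5)*k),4,(0,255,255),1)
    cv2.imwrite(f"pics/{n}1.png",im)
E
```

```text
[[185.61221 190.79251]
 [198.42328 137.32016]
 [310.68762 164.21683]
 [297.87656 217.68918]]
[[ 0.52747375  0.17647876]
 [ 0.69798775  0.1395982 ]
 [ 0.61477819 -0.21668512]
 [ 0.44551264 -0.17511713]] ((571.4518432617188, -18.707901000976562), (365.8710632324219, 174.43331909179688), 76.8542709350586)
((571.4357299804688, -18.975616455078125), (361.660400390625, 174.37425231933594), 76.87802124023438)
origin [ 0.57370598 -0.00923673] yaw 76.87802124023438
```

View pics/top1.png

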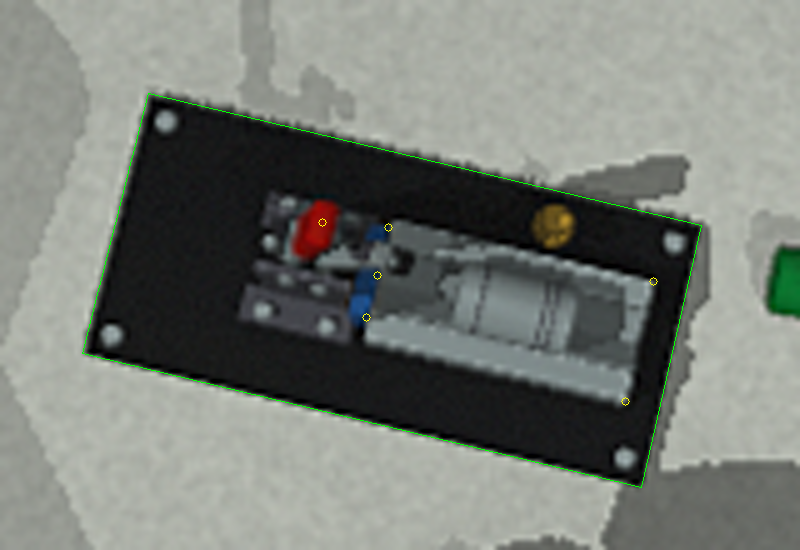

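View pics/side1.png

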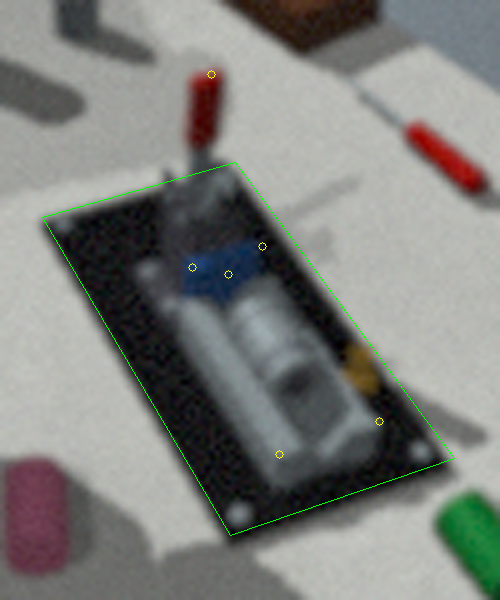

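The close crop confirms the steel roller lies in the V at top pixel (272,181), with its far end at about fixture x = -0.12. The plate fit matches to about 3 mm (fixture yaw 76.9°, stop face at about (0.574, -0.009)). The handle is open at side pixel (261,165). I'll move above the V behind the roller while shutting the fingers.

```bash
python3 -m jog '[{"slide":[0,0,50],"angular":[0,0,0],"fingers":1},{"slide":[378,-628,50],"angular":[0,0,-1.47],"fingers":1},{"slide":[378,-628,50],"angular":[0,0,-1.47],"fingers":1},{"slide":[378,-628,50],"angular":[0,0,-1.47],"fingers":1},{"slide":[378,-628,50],"angular":[0,0,-1.47],"fingers":1},{"slide":[378,-628,50],"angular":[0,0,-1.47],"fingers":1},{"slide":[378,-628,50],"angular":[0,0,-1.47],"fingers":1},{"slide":[378,-628,50],"angular":[0,0,-1.47],"fingers":1},{"slide":[378,-628,50],"angular":[0,0,-1.47],"fingers":1},{"slide":[378,-628,50],"angular":[0,0,-1.47],"fingers":1},{"slide":[378,-628,50],"angular":[0,0,-1.47],"fingers":1},{"slide":[378,-628,50],"angular":[0,0,-1.47],"fingers":1},{"slide":[378,-628,50],"angular":[0,0,-1.47],"fingers":1},{"slide":[378,-628,50],"angular":[0,0,-1.47],"fingers":1},{"slide":[378,-628,50],"angular":[0,0,-1.47],"fingers":1},{"slide":[378,-628,50],"angular":[0,0,-1.47],"fingers":1}]' 40
python3 - <<'E'
from h import *
# roller end and extents
print(w("top",[[284.3,182.5],[261.5,177.5]],.062))
o=np.array([.5737,-.0092]);a=np.radians(76.88)
for q in w("top",[[284.3,182.5],[261.5,177.5]],.062): d=q[:2]-o; print(d@[np.cos(a),np.sin(a)],d@[-np.sin(a),np.cos(a)])
E
```

```text
clock: 2.85
ee_pos: [0.5396, -0.1541, 0.2817]
tcp_rot: [3.141, -0.0, 1.343]
force: [-0.6, 0.4, -0.4]
grip_width: -0.0
[[ 0.5502114  -0.12810602  0.062     ]
 [ 0.56492824 -0.05900011  0.062     ]]
-0.121133896239221 -0.004115158911268569
-0.050491281509865545 -0.0027613999203316333
```

```bash
python3 -m jog '[{"slide":[0,0,-60],"angular":[0,0,0],"fingers":1},{"slide":[0,0,-120],"angular":[0,0,0],"fingers":1},{"slide":[0,0,-170],"angular":[0,0,0],"fingers":1},{"slide":[0,0,-195],"angular":[0,0,0],"fingers":1},{"slide":[0,0,-210],"angular":[0,0,0],"fingers":1},{"slide":[0,0,-220],"angular":[0,0,0],"fingers":1},{"slide":[0,0,-227],"angular":[0,0,0],"fingers":1},{"slide":[0,0,-227],"angular":[0,0,0],"fingers":1}]'
python3 - <<'E'
from h import *
for n,R in(("top",(225,140,315,220)),("side",(220,180,320,270))):
    im=cv2.cvtColor(ctrl.grab_frame(n),cv2.COLOR_RGB2BGR)[R[1]:R[3],R[0]:R[2]]
    cv2.imwrite(f"pics/{n}2.png",cv2.resize(im,(400,400)))
cv2.imwrite("pics/b2.png",np.hstack([cv2.imread("pics/top2.png"),cv2.imread("pics/side2.png")]))
E
```

```text
clock: 3.85
ee_pos: [0.54, -0.1549, 0.0545]
tcp_rot: [3.141, 0.0, 1.342]
force: [-0.7, 0.7, 0.1]
grip_width: 0.0002
```

View pics/b2.png

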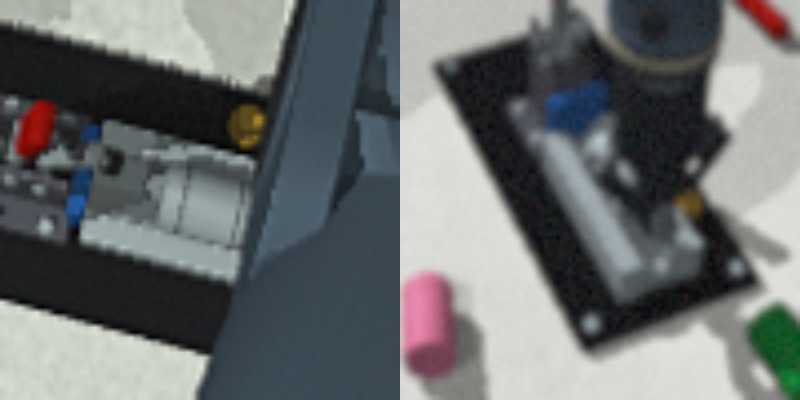

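The fingers are inside the V (side-crop tip near (650,205)), behind the roller and without contact. Now I'll push along +x of the fixture, about 60 mm first.

```bash
python3 -m jog '[{"slide":[2.3,9.7,0],"angular":[0,0,0],"fingers":1},{"slide":[3.6,15.6,0],"angular":[0,0,0],"fingers":1},{"slide":[5,21.4,0],"angular":[0,0,0],"fingers":1},{"slide":[6.4,27.3,0],"angular":[0,0,0],"fingers":1},{"slide":[7.7,33.1,0],"angular":[0,0,0],"fingers":1},{"slide":[9.1,39,0],"angular":[0,0,0],"fingers":1},{"slide":[10.4,44.8,0],"angular":[0,0,0],"fingers":1},{"slide":[11.8,50.6,0],"angular":[0,0,0],"fingers":1},{"slide":[12.7,54.5,0],"angular":[0,0,0],"fingers":1},{"slide":[13.6,58.4,0],"angular":[0,0,0],"fingers":1},{"slide":[13.6,58.4,0],"angular":[0,0,0],"fingers":1}]'
```

```text
clock: 5.32
ee_pos: [0.5537, -0.0962, 0.0544]
tcp_rot: [3.141, -0.0, 1.342]
force: [-0.0, -0.7, 1.2]
grip_width: 0.0001
```

```bash
python3 -m jog '[{"slide":[0.5,2,0],"angular":[0,0,0],"fingers":1},{"slide":[0.9,3.9,0],"angular":[0,0,0],"fingers":1}]'; python3 -m jog '[{"slide":[0.3,1.5,0],"angular":[0,0,0],"fingers":1},{"slide":[0.5,2,0],"angular":[0,0,0],"fingers":1}]'
python3 - <<'E'
from h import *
for n,R in(("top",(215,140,305,220)),("side",(220,180,320,270))):
    im=cv2.cvtColor(ctrl.grab_frame(n),cv2.COLOR_RGB2BGR)[R[1]:R[3],R[0]:R[2]]
    cv2.imwrite(f"pics/{n}3.png",cv2.resize(im,(400,400),interpolation=cv2.INTER_CUBIC))
cv2.imwrite("pics/b3.png",np.hstack([cv2.imread("pics/top3.png"),cv2.imread("pics/side3.png")]))
E
```

```text
clock: 5.58
ee_pos: [0.5544, -0.0928, 0.0544]
tcp_rot: [3.141, 0.0, 1.342]
force: [-1.7, -4.9, 3.0]
grip_width: 0.0003
clock: 5.82
ee_pos: [0.555, -0.0907, 0.0544]
tcp_rot: [3.141, 0.0, 1.342]
force: [-1.7, -6.1, 3.8]
grip_width: 0.0002
```

View pics/b3.png

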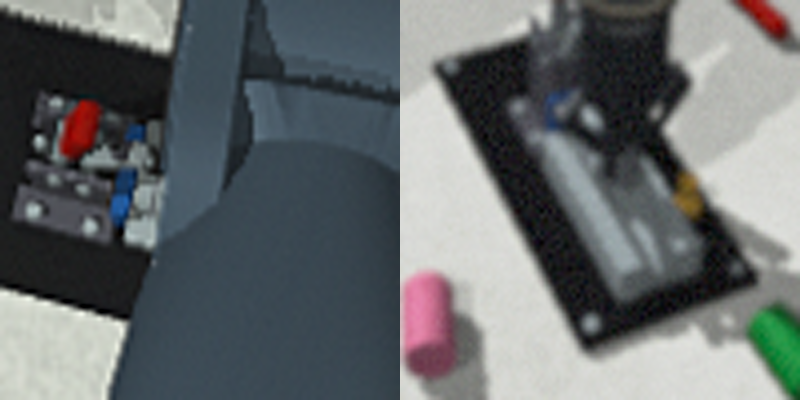

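The roller has moved with the fingers at about 6 N, which is a sliding force. In the top crop its front is close to the blue stop (120,190). I'll continue in small steps until the force jumps.

```bash
J='python3 -m jog'; python3 -m jog '[{"slide":[0.3,1.2,0],"angular":[0,0,0],"fingers":1},{"slide":[0.5,2,0],"angular":[0,0,0],"fingers":1},{"slide":[0.5,2,0],"angular":[0,0,0],"fingers":1}]'; python3 -m jog '[{"slide":[0.3,1.2,0],"angular":[0,0,0],"fingers":1},{"slide":[0.5,2,0],"angular":[0,0,0],"fingers":1},{"slide":[0.5,2,0],"angular":[0,0,0],"fingers":1}]'
```

```text
clock: 6.3
ee_pos: [0.5553, -0.0892, 0.0544]
tcp_rot: [3.142, 0.001, 1.341]
force: [-2.1, -8.5, 3.9]
grip_width: 0.0
clock: 6.68
ee_pos: [0.5553, -0.0891, 0.0544]
tcp_rot: [3.142, 0.005, 1.34]
force: [-6.9, -22.9, 7.2]
grip_width: 0.0
```

The force jumped to 24 N with no further travel, and the finger front is at about fixture x = -0.071, so the roller is seated. Now I'll back off, rise, and come in front of the handle.

```bash
python3 -m jog '[{"slide":[-2,-8,0],"angular":[0,0,0],"fingers":1},{"slide":[-4.5,-20,0],"angular":[0,0,0],"fingers":1},{"slide":[-4.5,-20,50],"angular":[0,0,0],"fingers":1},{"slide":[-4.5,-20,100],"angular":[0,0,0],"fingers":1},{"slide":[-4.5,-20,142],"angular":[0,0,0],"fingers":1},{"slide":[5,22,142],"angular":[0,0,0],"fingers":1},{"slide":[13,55,142],"angular":[0,0,0],"fingers":1},{"slide":[17,73,142],"angular":[0,0,0],"fingers":1},{"slide":[17,73,142],"angular":[0,0,0],"fingers":1}]'
python3 - <<'E'
from h import *
for n,R in(("top",(205,140,295,220)),("side",(225,145,325,245))):
    im=cv2.cvtColor(ctrl.grab_frame(n),cv2.COLOR_RGB2BGR)[R[1]:R[3],R[0]:R[2]]
    cv2.imwrite(f"pics/{n}4.png",cv2.resize(im,(400,400),interpolation=cv2.INTER_CUBIC))
cv2.imwrite("pics/b4.png",np.hstack([cv2.imread("pics/top4.png"),cv2.imread("pics/side4.png")]))
s=ctrl.get_state()["ee_pos"][:2]-[.5737,-.0092]; a=np.radians(76.88); print(s@[np.cos(a),np.sin(a)],s@[-np.sin(a),np.cos(a)])
E
```

```text
clock: 7.8
ee_pos: [0.5729, -0.013, 0.196]
tcp_rot: [-3.141, -0.0, 1.343]
force: [1.1, -0.3, -0.0]
grip_width: 0.0001
-0.00520315079384933 -0.00022402342273270917
```

View pics/b4.png

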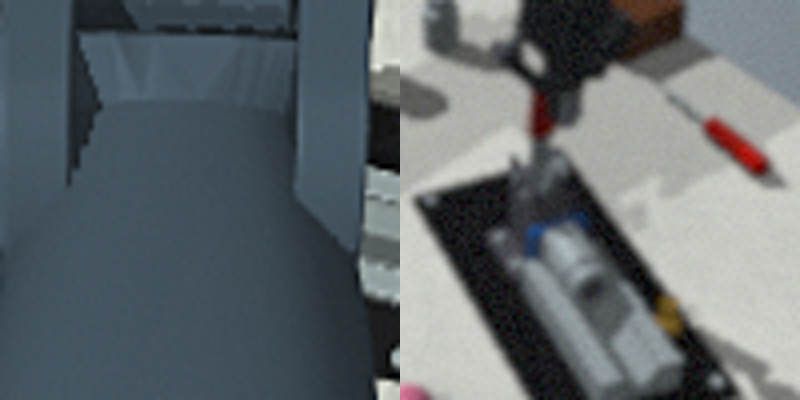

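The side crop shows the roller's far end against the blue stop near (555,235). The shut fingers (565,105) are on the V side of the red handle (541,115). Now I'll push the handle along its arc.

```bash
python3 -m jog '[{"slide":[2.7,11.7,0],"angular":[0,0,0],"fingers":1},{"slide":[4.5,19.5,-1],"angular":[0,0,0],"fingers":1},{"slide":[6.4,27.3,-2],"angular":[0,0,0],"fingers":1},{"slide":[8.4,36,-3],"angular":[0,0,0],"fingers":1},{"slide":[10,42.8,-4],"angular":[0,0,0],"fingers":1},{"slide":[11.4,48.7,-4],"angular":[0,0,0],"fingers":1}]'
```

```text
clock: 8.65
ee_pos: [0.5844, 0.0347, 0.1924]
tcp_rot: [3.141, 0.001, 1.341]
force: [-0.9, -6.7, 0.2]
grip_width: 0.0
```

```bash
python3 -m jog '[{"slide":[1.6,7,0],"angular":[0,0,0],"fingers":1},{"slide":[3,12.7,-1],"angular":[0,0,0],"fingers":1},{"slide":[4.5,19.5,-3],"angular":[0,0,0],"fingers":1},{"slide":[5.9,25.3,-5],"angular":[0,0,0],"fingers":1},{"slide":[7.3,31.2,-7],"angular":[0,0,0],"fingers":1},{"slide":[8.6,37,-10],"angular":[0,0,0],"fingers":1},{"slide":[10.2,43.8,-15],"angular":[0,0,0],"fingers":1},{"slide":[11.8,50.6,-20],"angular":[0,0,0],"fingers":1},{"slide":[13.2,56.5,-26],"angular":[0,0,0],"fingers":1},{"slide":[14.5,62.3,-33],"angular":[0,0,0],"fingers":1},{"slide":[14.5,62.3,-33],"angular":[0,0,0],"fingers":1},{"slide":[14.5,62.3,-33],"angular":[0,0,0],"fingers":1}]'
python3 - <<'E'
from h import *
im=cv2.cvtColor(ctrl.grab_frame("side"),cv2.COLOR_RGB2BGR)[135:255,215:335]
cv2.imwrite("pics/side5.png",cv2.resize(im,(600,600),interpolation=cv2.INTER_CUBIC))
E
```

```text
clock: 10.15
ee_pos: [0.5989, 0.0973, 0.1594]
tcp_rot: [3.141, 0.0, 1.342]
force: [0.3, 0.2, -0.2]
grip_width: -0.0002
```

View pics/side5.png

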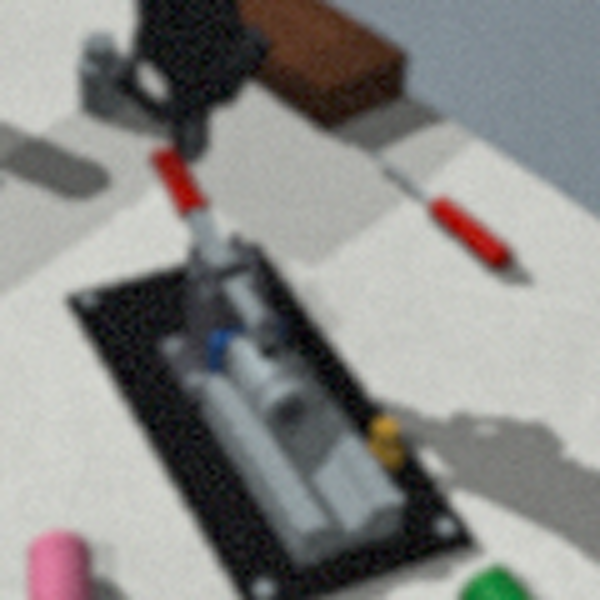

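The handle has snapped over (grip at crop (180,180)), the clamp arm is down, and the force is zero. I'll retreat up and clear, then check from above.

```bash
python3 -m jog '[{"slide":[0,0,50],"angular":[0,0,0],"fingers":1},{"slide":[0,0,110],"angular":[0,0,0],"fingers":1},{"slide":[-60,60,130],"angular":[0,0,0],"fingers":1},{"slide":[-110,105,130],"angular":[0,0,0],"fingers":1},{"slide":[-160,150,130],"angular":[0,0,0],"fingers":1},{"slide":[-210,195,130],"angular":[0,0,0],"fingers":1},{"slide":[-260,240,130],"angular":[0,0,0],"fingers":1},{"slide":[-310,290,130],"angular":[0,0,0],"fingers":1},{"slide":[-310,290,130],"angular":[0,0,0],"fingers":1},{"slide":[-310,290,130],"angular":[0,0,0],"fingers":1}]'
python3 - <<'E'
from h import *
o=np.array([.5737,-.0092]);a=np.radians(76.88); out=[]
for n,R in(("top",(185,130,315,220)),("side",(215,145,315,265))):
    im=cv2.cvtColor(ctrl.grab_frame(n),cv2.COLOR_RGB2BGR)[R[1]:R[3],R[0]:R[2]]
    k=500/im.shape[0] if n=="side" else 380/im.shape[1]
    im=cv2.resize(im,None,fx=k,fy=k,interpolation=cv2.INTER_CUBIC)
    for q in p(n,fx(o,a,[[.1625,0,.133],[-.07,0,.08],[-.028,0,.085]])): cv2.circle(im,tuple(int(v) for v in (q-R[:2]+.5)*k),5,(0,255,255),1)
    out.append(cv2.copyMakeBorder(im,0,500-im.shape[0],0,0,cv2.BORDER_CONSTANT))
cv2.imwrite("pics/b6.png",np.hstack(out))
E
```

```text
clock: 11.45
ee_pos: [0.2867, 0.3891, 0.2896]
tcp_rot: [-3.141, -0.001, 1.346]
force: [1.0, -0.3, -0.2]
grip_width: -0.0002
```

View pics/b6.png

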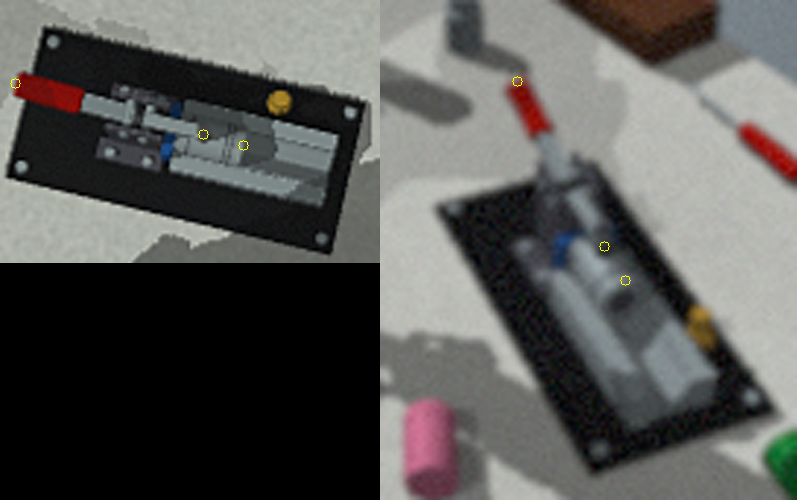

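The final picture shows the handle tip at its predicted locked position (top crop (15,85)). The arm is level on the roller, the roller's end is at the predicted seated mark (243,145), and the plug hasn't moved.

```bash
python3 -c "
from station import ctrl; print(ctrl.close_job())"
```

```text
the job is handed in; nothing more can be done
None
```

The roller is seated against the blue stop and the clamp is locked on it. I handed the job in after about 11.6 s of the 42 s; no verdict was reported.

- **Roller:** I pushed it about 50 mm along the V with shut fingers. It slid at about 6 N, then the force rose to 24 N with no more travel. The fingers' front was at about 71 mm before the stop, where the roller's near end should be when seated.
- **Clamp:** I pushed the red handle along its arc at about 7 N, measured partway. It snapped over its dead point on its own, and the force on the tool fell to zero.
- **Last pictures, arm clear:** The handle end is at its predicted locked position in both views, and the clamp arm is level on the roller. The roller's near end is on the seated mark in the top view. The plug and the pink and green look-alikes are where they were.
- **Disagreements and limits:** The side view is a few millimetres off the top view, about what the calibration allows. The pad's contact is hidden, so I inferred it from the level arm and locked handle. I did not re-measure the other loose objects; the arm never worked near them.

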